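# Move the spice row to the new rack

### The arm

A 7-joint arm with a two-finger parallel gripper is mounted at the origin on a cart in front of the work surface, level with it; the furniture and walls round the work are solid. World frame = base frame: x ahead of the robot, y to its left, z up, the work surface at z = 0. Lengths are in m, angles in rad, forces in N, time in s.
With the tool pointing down it reaches from about 0.375 to 0.925 m from the base axis. Payload 3.1 kg.
Tool frame: the origin (TCP) lies midway between the tips of the shut fingers; the grasp point (between the pads) lies 19 mm behind it; z points along the fingers, y is the line along which they close (so a half turn about z gives the same grasp; the last joint's range is limited). The gripper opens to 85 mm and grips with 20 to 120 N. Pads are 22 mm wide; open, the fingers measure 114 mm over their backs; the gripper's body (76 mm by 85 mm) begins 54 mm behind the grasp point. The pads swing forward as they close: fully open they stand 13 mm farther back than shut.
Start: joints at [1.174, 0.383, 0.044, 1.598, -0.018, 1.161, -0.05], TCP at [0.191, -0.621, 0.205] pointing down, gripper open.
Joint ranges: [-2.61, 2.61], [-0.41, 2.15], [-1.48, 1.57], [0, 2.5], [-1.57, 4.71], [0.05, 1.97], [-2.85, 2.85]. Speed limits (rad/s): [2.79, 2.79, 3.14, 3.14, 3.14, 3.14, 3.14].

### API

Orientations are given as a rotation vector (axis times angle).
In Python, from workcell import state, read_camera, job_done, spot_in gives the robot as it stands.
- The arm moves only by the tool advance, called after "Request:" as name([rows], argument=value, ...), one row to a line, values as JSON. Schema: {"type":"object","properties":{"rows":{"type":"array","items":{"type":"array","items":{"type":"array","items":{"type":"number"},"minItems":7,"maxItems":7},"minItems":1,"maxItems":12},"minItems":1,"maxItems":1},"force":{"type":"number"},"only":{"type":"string"},"quiet":{"type":"boolean"},"lines":{"type":"string"}},"required":["rows"],"additionalProperties":false}. rows is a list that holds a single list of rows (three levels of brackets), with 1 to 12 rows, each of 7 numbers: the finger opening in m, then dx, dy, dz in units of 50 mm, then a rotation vector rx, ry, rz in units of 0.2 rad; each row is the pose to reach, as a shift and turn from the pose commanded when the call began, along the tool's axes at that moment; what a row does not reach only later rows make up. A row lasts 1/8 s, in which the tool goes at most 0.0625 m and 0.188 rad, less where a joint would pass 70% of its speed; a pose out of reach is approached as far as the arm can. The fingers move at their own pace and stop on an object; force is the grip in N (left out, the last holds). Time passes only in rows, so rows that do not move let the fingers close. The tool returns the time, the measured TCP pose, the force, the opening and the grip force at its end. only (a regular expression) keeps the lines of the reply that match it, lines (a string "A,B") keeps lines A to B, and quiet returns only ok. Input that does not fit is refused with a message, and nothing moves.
- state(): the state, without advancing time (a new reading comes with each control period).
- read_camera(name): name is "scene" or "top" or "wrist"; returns a dict with "frame" (384x512x3 uint8, red, green, blue), "depth" (384x512 float32, m along the optical axis (not along the pixel's ray), 0 where there is no reading), "fx", "fy", "cx", "cy" (pixels), "R" (3x3) and "t" (3): a world point X has camera coordinates R X + t. Camera axes: x right, y down, z forward; pixel columns grow to the right and rows downward; lengths in m; the calibration is good to about 2 mm. A picture is of the moment at which its call begins.
- job_done(): hands the job in; it is judged then, once.
Trained networks look in a picture, given as the dict that the camera call returned (one of the last four; its "shot" number tells which), for a name from the list of things; names that differ only in an ending like _2 or _b are one class to them, and where a whole thing is asked for, a point or a joint stands for the part that bears it (a point fixed in the world has none). Each returns a list of dicts, best first, with "conf" (0 to 1); they miss things now and then, are a little off and sometimes report something else, mostly with a low value. They report only what shows in the picture. A call takes as long as a camera call. They do not tell look-alikes from the thing itself.
- spot_in(picture, target): "position" ([row, column] in pixels, amid what is visible of it).
The state is a dict: "t": time; "joints": joint angles; "qvel": joint speeds; "joint_torque": joint torques, N m; "ee_pos": TCP position; "tcp_rot": TCP orientation; "contact_force": force on the tool from outside, world axes, zero at the start; "ft_torque": the same for the moment, N m; "grip_width": finger opening in m; "finger_force": force on a finger pad.
Only numpy, scipy, OpenCV 4.12 (cv2) and the standard library are available. Lean on these libraries where they do the work, as an engineer would, in place of code of your own. Each camera call takes 0.05 s, during which the arm holds its last target. There are 200 camera calls.

### The job

The old wooden spice rack is going out: move its four spice jars and the pepper shaker into the empty steel rack, one to each place, standing upright, in the same order from left to right, because I reach for them without looking. They are glass, so set them down without a bang, and leave the mill, the honey and the jam where they are.

Things in the scene. Friction and masses are not known exactly. Their poses are not given: they have to be found in the camera images.
- old_rack: Old rack: low box of brown wood, 74 x 342 mm, five compartments in a row, all full. Fixed, left or right of the other rack. Origin: centre of its underside; z up, x across it (away from the robot), y along the row (to the robot's left). Centres of the places: x = 0, y = 132, 66, 0, -66, -132 mm. Their floor is 10 mm, walls 34, rails 37, ends 44 mm above the worktop.
- new_rack: New rack: steel wire, 73 x 337 mm, five places in a row parted by wire hoops, empty. Fixed, left or right of the other rack. Origin: centre of its underside; z up, x across it (away from the robot), y along the row (to the robot's left). Centres of the places: x = 0, y = 132, 66, 0, -66, -132 mm. Floor 22 mm, wires up to 53 mm above the worktop; a place is 61 (y) x 63 (x) mm inside.
- spice_thyme: Round glass spice jar with a red screw cap and a brown label with a dark-red picture, 45 mm across, 106 mm tall; the cap (45 mm across) takes up the top 21 mm. 0.11 kg. Starts upright in one of the five places of the wooden rack, any of them. Origin: centre of its underside; z up along its axis.
- spice_caraway: Round glass spice jar with a red screw cap and a brown label (the cap top is pale tan), 45 mm across, 106 mm tall; the cap (45 mm across) takes up the top 21 mm. 0.11 kg. Starts upright in one of the five places of the wooden rack, any of them. Origin: centre of its underside; z up along its axis.
- spice_bay: Round glass spice jar with a red screw cap and a green and white label, 45 mm across, 106 mm tall; the cap (45 mm across) takes up the top 21 mm. 0.11 kg. Starts upright in one of the five places of the wooden rack, any of them. Origin: centre of its underside; z up along its axis.
- spice_paprika: Round glass spice jar with a red screw cap and a black label (the cap top is dark in the middle), 45 mm across, 106 mm tall; the cap (45 mm across) takes up the top 21 mm. 0.11 kg. Starts upright in one of the five places of the wooden rack, any of them. Origin: centre of its underside; z up along its axis.
- pepper_shaker: Grey pepper shaker with a rounded pale perforated top, 44 mm across up to 74 mm, narrowing above to 34 mm, 90 mm tall. 0.1 kg. Starts upright in one of the five places of the wooden rack, any of them. Origin: centre of its underside; z up along its axis.
- salt_mill: Bystander: turned wooden salt mill, 58 mm across, 150 mm tall, at the back of the worktop. Origin: centre of its underside.
- honey_jar: Bystander: honey jar with a black lid, 63 mm across, 94 mm tall, at the back of the worktop. Origin: centre of its underside.
- jam_jar: Bystander: jam jar with a pale lid, 68 mm across, 84 mm tall, at the back of the worktop. Origin: centre of its underside.
Things that resemble listed ones, but are neither listed nor needed, are in the scene too. Leave any blue or pink look-alike of the pepper_shaker alone. What is shaped like the spice_caraway but purple is not meant.

How it is judged:
By the outcome, as a careful person would: the job done as asked, in the order asked, and still so for the second after the job is handed in, with the robot touching nothing.
It also fails if it takes over 118 s, if anything falls off the work surface, if the arm or the gripper's body presses on something with over 40 N, if the wrist force passes 120 N, or if a joint passes its speed limit or range.

## Working session

There is one attempt and no reset: what is moved stays moved. The work goes in short steps, Python scripts to look and compute and a tool call to move; the robot and the scene stay as the last step left them, time stands still between calls to the robot, and variables do not carry over. Pictures are saved under pics/ and viewed, at most 14 in all, crops included, and the job is handed in when it is done.

```bash
mkdir -p pics; ls; python3 - <<'E'
from workcell import state, read_camera
import cv2,pickle
s=state(); print({k:s[k] for k in('t','ee_pos','tcp_rot','joints','grip_width')})
for n in('top','scene'):
    p=read_camera(n); pickle.dump(p,open(n+'.pkl','wb'))
    cv2.imwrite(f'pics/{n}0.png',cv2.resize(p['frame'][:,:,::-1],(768,576),interpolation=cv2.INTER_CUBIC)); print(n,p['R'],p['t'],p['fx'],p['cx'],p['cy'])
E
```

```text
pics
{'t': 0.0, 'ee_pos': array([ 0.19106364, -0.62022839,  0.20347798]), 'tcp_rot': array([-3.10402341e+00, -4.67470036e-01,  8.28890535e-04]), 'joints': array([ 1.17417295,  0.3838428 ,  0.04380832,  1.5995822 , -0.01789042,
        1.16117913, -0.04987464]), 'grip_width': 0.08530780472575118}
top [[ 9.11763346e-03 -9.99958262e-01  5.85953134e-04]
 [-9.92584416e-01 -9.12142766e-03 -1.21214588e-01]
 [ 1.21214873e-01  5.23582231e-04 -9.92626153e-01]] [0.01627839 0.61704448 1.28359026] 386.6295279637343 259.60135090712095 193.67751690040595
scene [[-0.78564624 -0.61854221 -0.01286592]
 [-0.43063709  0.56167159 -0.70645362]
 [ 0.4441978  -0.54948209 -0.70764239]] [0.48976132 0.28813952 0.75978353] 369.0731225307612 254.34515905647694 189.04407676887533
```

View pics/top0.png

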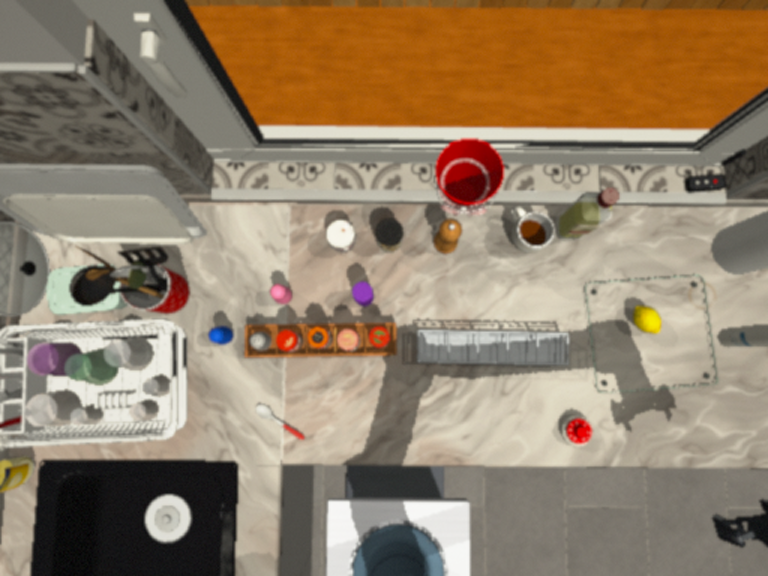

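View pics/scene0.png

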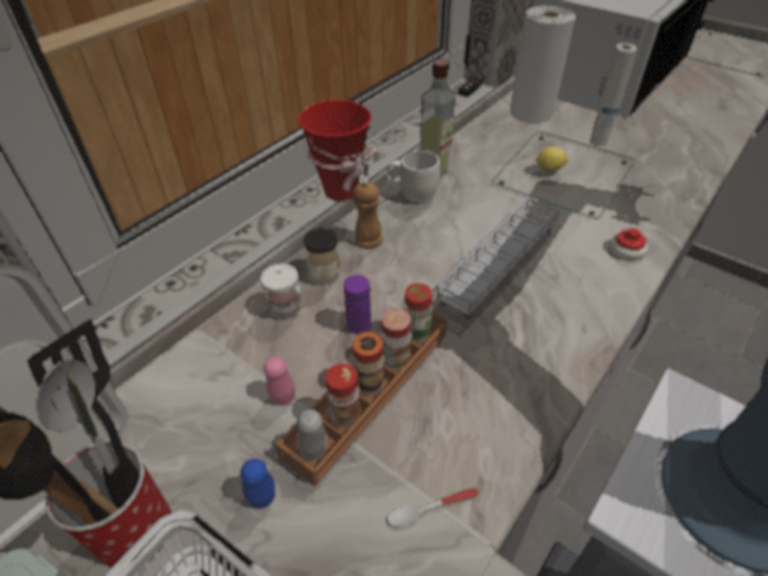

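Left to right (from +y): grey shaker, then a red-capped jar (thyme?), dark-middle cap (paprika), tan cap (caraway), and a red-capped jar with a green label (bay), at top-view columns ~258, 288, 318, 348 and 378, row ~338 (enlarged picture). The steel rack is on the right, columns 403–568. A blue shaker stands to the left of the wooden rack; the pink shaker and the purple jar are behind it.

```bash
cat > h.py <<'E'
import numpy as np,cv2
from scipy.spatial.transform import Rotation as Ro
def cloud(p):
    d=p['depth'];v,u=np.indices(d.shape)
    c=np.stack([(u-p['cx'])/p['fx']*d,(v-p['cy'])/p['fy']*d,d],-1)
    w=(c-p['t'])@p['R']; w[d<=0]=np.nan; return w
def proj(p,X):
    c=np.asarray(X)@p['R'].T+p['t']; return np.stack([c[...,0]/c[...,2]*p['fx']+p['cx'],c[...,1]/c[...,2]*p['fy']+p['cy']],-1)
def ray(p,rc):
    d=np.array([(rc[1]-p['cx'])/p['fx'],(rc[0]-p['cy'])/p['fy'],1])@p['R']; return -p['R'].T@p['t'],d/np.linalg.norm(d)
def tri(rays):
    A=sum(np.eye(3)-np.outer(d,d) for o,d in rays);b=sum((np.eye(3)-np.outer(d,d))@o for o,d in rays)
    return np.linalg.solve(A,b)
def delta(goal,R,s):
    "tool axes shift from current pose to goal"
    return Ro.from_rotvec(s['tcp_rot']).inv().apply(np.asarray(goal)-s['ee_pos'])
E
python3 - <<'E'
from h import *
from workcell import *
np.set_printoptions(precision=4,suppress=True)
P={n:read_camera(n) for n in('top','scene')}
for o in ['old_rack','new_rack','spice_thyme','spice_caraway','spice_bay','spice_paprika','pepper_shaker']:
    r=[]
    for n in P:
        q=spot_in(P[n],o); print(o,n,[(np.round(x['position'],1).tolist(),round(x['conf'],2)) for x in q[:3]])
        if q:r.append(ray(P[n],q[0]['position']))
    if len(r)==2: print('   tri',tri(r))
w=cloud(P['top'])
# segment things over rack
for lo,hi in((.07,.13),(.015,.06)):
    m=((w[...,2]>lo)&(w[...,2]<hi)&(w[...,0]>.3)&(w[...,0]<.6)&(abs(w[...,1])<.6)).astype(np.uint8)
    n,l,st,c=cv2.connectedComponentsWithStats(m,connectivity=4)
    for i in range(1,n):
        if st[i,4]>40:
            q=w[l==i]; print(lo,st[i].tolist(),'med',np.median(q,0),'min',q.min(0),'max',q.max(0),cv2.minAreaRect(q[:,:2].astype(np.float32)))
E
```

```text
old_rack top [([234.5, 211.8], 0.92)]
old_rack scene [([283.2, 235.0], 0.97)]
   tri [ 0.4951  0.2067 -0.0593]
new_rack top [([229.2, 328.2], 0.69)]
new_rack scene [([173.0, 329.7], 0.87)]
   tri [ 0.5025 -0.2167 -0.0032]
spice_thyme top [([225.9, 229.7], 0.61), ([226.6, 190.1], 0.6), ([158.1, 298.3], 0.19)]
spice_thyme scene [([261.9, 227.2], 0.84)]
   tri [ 0.5407  0.156  -0.067 ]
spice_caraway top [([223.8, 229.8], 0.76), ([196.7, 240.8], 0.75)]
spice_caraway scene [([201.1, 237.6], 0.71), ([227.3, 263.8], 0.69)]
   tri [0.5303 0.1304 0.1484]
spice_bay top [([224.8, 252.9], 0.74)]
spice_bay scene [([204.6, 276.1], 0.65), ([172.9, 326.4], 0.21)]
   tri [0.5127 0.0453 0.0764]
spice_paprika top [([223.3, 210.8], 0.47), ([232.1, 328.1], 0.26)]
spice_paprika scene [([241.0, 246.3], 0.9)]
   tri [0.5093 0.1793 0.0743]
pepper_shaker top [([226.6, 172.8], 0.6), ([224.1, 147.6], 0.6)]
pepper_shaker scene [([256.4, 183.6], 0.91), ([322.5, 169.9], 0.71), ([289.1, 204.7], 0.7)]
   tri [0.5175 0.308  0.1525]
0.07 [83, 195, 13, 10, 66] med [0.5858 0.5789 0.1022] min [0.5686 0.5583 0.0714] max [
[... 4009 characters left out ...]
07303167134523392), 89.38011169433594)
0.015 [101, 249, 13, 17, 99] med [0.4052 0.5236 0.0382] min [0.3709 0.5157 0.0155] max [0.4247 0.5614 0.0599] ((0.4036327302455902, 0.5338870882987976), (0.05861513316631317, 0.03602343797683716), 21.420068740844727)
0.015 [87, 265, 26, 23, 199] med [0.3246 0.5478 0.0284] min [0.301  0.5156 0.0152] max [0.3706 0.5999 0.0596] ((0.3283291757106781, 0.5494011640548706), (0.08039018511772156, 0.068097785115242), 65.24020385742188)
0.015 [374, 276, 21, 15, 241] med [ 0.3186 -0.3946  0.0351] min [ 0.3    -0.4338  0.0154] max [ 0.343  -0.3653  0.0542] ((0.32154083251953125, -0.39950305223464966), (0.04286709800362587, 0.06852290779352188), 0.11922235786914825)
```

```bash
cat >> h.py <<'E'
def plan(goal,ydir_deg,s):
    "shift in tool axes, rotvec in tool axes, for tool down with tool y at ydir_deg in world"
    R0=Ro.from_rotvec(s['tcp_rot']); a=np.radians(ydir_deg); y=np.array([np.cos(a),np.sin(a),0]); z=np.array([0,0,-1.])
    R1=Ro.from_matrix(np.stack([np.cross(y,z),y,z],1))
    return R0.inv().apply(np.asarray(goal)-s['ee_pos']).round(4),(R0.inv()*R1).as_rotvec().round(4)
E
python3 - <<'E'
from h import *
from workcell import *
s=state()
for a in(1.6,-178.4): print(plan([.45,-.1,.30],a,s))
E
```

```text
(array([ 0.4006, -0.422 , -0.0951]), array([ 0.    , -0.    , -1.2999]))
(array([ 0.4006, -0.422 , -0.0951]), array([-0.0000e+00, -1.0000e-04,  1.8417e+00]))
```

The manual's scale: shifts go in units of 50 mm and turns go in units of 0.2 rad. Converting my numbers, -0.42 m is -8.4, 0.4 m is 8, -1.3 rad is -6.5.

Request:
advance([
  [[0.085,0.8,-0.8,-0.8,0,0,-0.75],[0.085,1.6,-1.6,-1.9,0,0,-1.5],[0.085,2.4,-2.4,-1.9,0,0,-2.25],[0.085,3.2,-3.2,-1.9,0,0,-3],[0.085,4,-4,-1.9,0,0,-3.75],[0.085,4.8,-4.8,-1.9,0,0,-4.5],[0.085,5.6,-5.6,-1.9,0,0,-5.25],[0.085,6.4,-6.4,-1.9,0,0,-6],[0.085,7.2,-7.4,-1.9,0,0,-6.5],[0.085,8,-8.4,-1.9,0,0,-6.5],[0.085,8,-8.4,-1.9,0,0,-6.5],[0.085,8,-8.4,-1.9,0,0,-6.5]],
], force=30)

```text
t: 2.4
ee_pos: [0.4499, -0.1022, 0.3]
tcp_rot: [2.189, 2.253, -0.001]
contact_force: [0.4, -0.4, -0.4]
grip_width: 0.0854
finger_force: 0.0
```

```bash
python3 - <<'E'
from h import *
from workcell import *
s=state(); print(s['joints'])
p=read_camera('wrist'); print(p['R'].round(3),-p['R'].T@p['t'])
cv2.imwrite('pics/w1.png',p['frame'][:,:,::-1])
E
```

```text
[ 0.67432783 -0.03646272 -0.52145499  1.88647893 -0.01799033  1.28675002
  0.18719618]
[[ 1.     0.029  0.   ]
 [ 0.028 -0.957  0.29 ]
 [ 0.009 -0.29  -0.957]] [ 0.44728999 -0.02818376  0.46912493]
```

View pics/w1.png

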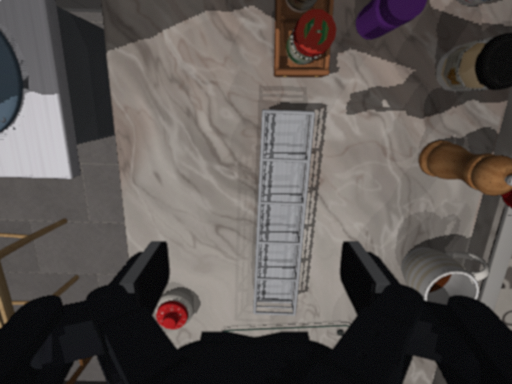

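The wrist view shows the steel rack empty and the row upright in the image, with its left end at (290,110) and right end at (275,305). The bay jar (green and red) is in the wooden rack at (315,35).

```bash
python3 - <<'E'
from h import *
from workcell import *
np.set_printoptions(precision=4,suppress=True)
p=read_camera('wrist'); w=cloud(p)
print('table z',np.nanmedian(w[200:240,150:230,2]))
for lo,hi in((.012,.03),(.012,.065),(.04,.065)):
    m=(w[...,2]>lo)&(w[...,2]<hi)&(abs(w[...,0]-.49)<.07)&(abs(w[...,1]+.21)<.19)
    q=w[m]; print(len(q),cv2.minAreaRect(q[:,:2].astype(np.float32)),np.percentile(q,[1,50,99],axis=0))
    if lo==.04:
        R=np.array([[1,.0108],[-.0108,1]]);l=(q[:,:2]-[.4914,-.2082])@R.T; print(np.histogram(l[:,1],np.arange(-.18,.181,.005))[0])
c=np.array([.4914,-.2082]);im=p['frame'][:,:,::-1].copy()
im=cv2.resize(im,None,fx=2,fy=2,interpolation=cv2.INTER_CUBIC)
for y in(.132,.066,0,-.066,-.132):
    k=c+y*np.array([.0108,1])
    for z,col in((.022,(0,0,255)),):
        quad=np.array([[*(k+d),z] for d in([-.0315,-.0305],[.0315,-.0305],[.0315,.0305],[-.0315,.0305])])
        cv2.polylines(im,[(2*proj(p,quad)).astype(np.int32)],True,col,1)
cv2.imwrite('pics/w2.png',im[160:700,380:780])
E
```

```text
table z 7.381471785907567e-05
6966 ((0.49510830640792847, -0.2094120979309082), (0.3298968970775604, 0.06510051339864731), 89.42718505859375) [[ 0.4632 -0.3697  0.0203]
 [ 0.4949 -0.1801  0.0222]
 [ 0.5267 -0.0468  0.0242]]
9459 ((0.49304378032684326, -0.2069382220506668), (0.33677253127098083, 0.07308254390954971), 89.40933227539062) [[ 0.4571 -0.3723  0.0204]
 [ 0.4958 -0.1796  0.0226]
 [ 0.5289 -0.0408  0.0537]]
2196 ((0.49304378032684326, -0.2069382220506668), (0.33677253127098083, 0.07308254390954971), 89.40933227539062) [[ 0.4559 -0.3734  0.0491]
 [ 0.4937 -0.1748  0.0521]
 [ 0.53   -0.039   0.0543]]
[  0   0  26 110  14  16  15  16  15  14  17  15  15  16  17  15 131  24
  17  17  16  18  17  19  15  21  19  17  17 102  64  18  19  22  20  18
  18  20  19  23  21  23  89  90  19  22  22  25  23  20  21  23  22  25
  26  86 119  23  24  24  28  30  21  26  25  24  31  29  41 182   0   0]
```

View pics/w2.png

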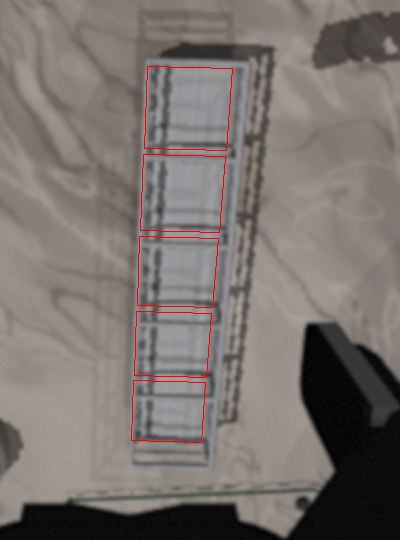

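The overlaid places (red) match the hoops, within about 2 mm. Moving over the bay jar and re-measuring the caps from there.

Request:
advance([
  [[0.085,1,0.4,0.4,0,0,0],[0.085,2,0.8,0.8,0,0,0],[0.085,2.88,1.26,1.2,0,0,0],[0.085,2.88,1.26,1.2,0,0,0],[0.085,2.88,1.26,1.2,0,0,0],[0.085,2.88,1.26,1.2,0,0,0]],
])

```text
t: 3.25
ee_pos: [0.5092, 0.0409, 0.2402]
tcp_rot: [2.194, 2.246, -0.001]
contact_force: [-0.1, -0.7, -0.1]
grip_width: 0.0851
finger_force: 0.0
```

```bash
cat > caps.py <<'E'
from h import *
from workcell import *
np.set_printoptions(precision=4,suppress=True)
s=state();p=read_camera('wrist'); w=cloud(p)
m=((w[...,2]>.108)&(w[...,2]<.123)&(w[...,1]>0)&(w[...,1]<.35)&(abs(w[...,0]-.505)<.05)).astype(np.uint8)
n,l,st,c=cv2.connectedComponentsWithStats(m,connectivity=4)
for i in range(1,n):
    if st[i,4]>100:
        q=w[l==i]; e=cv2.minEnclosingCircle(q[:,:2].astype(np.float32)); print(e,np.median(q[:,2]),p['frame'][l==i].mean(0))
print(s['t'],s['ee_pos'])
E
python3 caps.py
```

```text
((0.5098497271537781, 0.17536617815494537), 0.022199030965566635) 0.1165039922470889 [134.0856  74.4341  45.3918]
((0.5057561993598938, 0.11250970512628555), 0.022232798859477043) 0.11660044924020764 [126.3747  89.3663  75.1002]
((0.5118377804756165, 0.04625426232814789), 0.02225864678621292) 0.11651129006798622 [125.042   53.5357  38.9357]
3.25 [0.5092 0.0409 0.2402]
```

In the tool's units: 0.168 m is 3.36, 0.004 m is 0.08.

Request:
advance([
  [[0.085,0.08,0.02,1,0,0,0],[0.085,0.08,0.02,2,0,0,0],[0.085,0.08,0.02,2.8,0,0,0],[0.085,0.08,0.02,3.36,0,0,0],[0.085,0.08,0.02,3.36,0,0,0],[0.085,0.08,0.02,3.36,0,0,0],[0.03,0.08,0.02,3.36,0,0,0],[0.03,0.08,0.02,3.36,0,0,0],[0.03,0.08,0.02,3.36,0,0,0],[0.03,0.08,0.02,3.36,0,0,0],[0.03,0.08,0.02,3.36,0,0,0],[0.03,0.08,0.02,3.36,0,0,0]],
], force=35)

```text
t: 4.8
ee_pos: [0.5109, 0.0479, 0.0732]
tcp_rot: [2.189, 2.251, 0.002]
contact_force: [-0.2, -0.0, 5.7]
grip_width: 0.0427
finger_force: 35.3
```

In the tool's units: -0.11 m is -2.2, -0.06 m is -1.2.

Request:
advance([
  [[0.03,0,0,-0.4,0,0,0],[0.03,0,0,-1.2,0,0,0],[0.03,0,0,-2.2,0,0,0],[0.03,0,0,-2.2,0,0,0],[0.03,0,0,-2.2,0,0,0]],
])

```text
t: 5.42
ee_pos: [0.5093, 0.0475, 0.182]
tcp_rot: [2.19, 2.252, -0.001]
contact_force: [0.0, 0.1, -1.1]
grip_width: 0.0435
finger_force: 36.1
```

```bash
python3 - <<'E'
from h import *
from workcell import *
s=state(); print(s['ee_pos'],s['contact_force'])
p=read_camera('wrist');w=cloud(p)
print(plan([.4911,-.3393,.19],0,s))
m=(np.linalg.norm(w[...,:2]-s['ee_pos'][:2],axis=-1)<.035)&(abs(w[...,2]-s['ee_pos'][2]-.043)<.012)
q=w[m];print(len(q)); 
if len(q): print(cv2.minEnclosingCircle(q[:,:2].astype(np.float32)),np.median(q[:,2]))
cv2.imwrite('pics/w3.png',p['frame'][:,:,::-1])
E
```

```text
[0.5092719  0.04746073 0.1819783 ] [ 0.01526666  0.14962059 -1.1072329 ]
(array([-0.3861, -0.029 , -0.0078]), array([-0.0002,  0.0006,  0.028 ]))
7825
((0.50902259349823, 0.05408503860235214), 0.03429184854030609) 0.22529728011853906
```

View pics/w3.png

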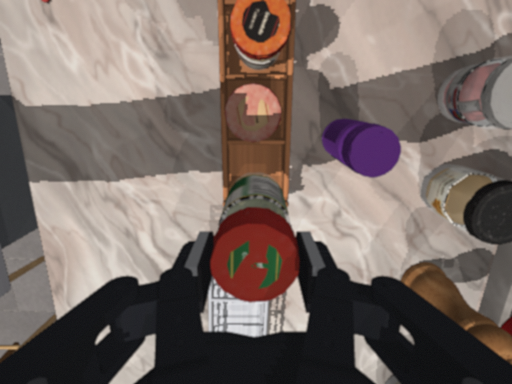

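The bay jar is held upright. Its cap centre is at about (255,254), midway between the pads, and its old place is empty. Measuring its offset and tilt in the grip.

```bash
cat > held.py <<'E'
from h import *
from workcell import *
import sys
np.set_printoptions(precision=4,suppress=True)
s=state();p=read_camera('wrist');w=cloud(p);g=s['ee_pos']
m=((np.linalg.norm(w[...,:2]-g[:2],axis=-1)<.034)&(p['frame'].max(-1)>50)&(w[...,2]>g[2]+.02)).astype(np.uint8)
q=w[m>0]; top=np.percentile(q[:,2],80); q=q[abs(q[:,2]-top)<.006]
A=np.c_[q[:,:2]-q[:,:2].mean(0),np.ones(len(q))];f=np.linalg.lstsq(A,q[:,2],rcond=None)[0]
print(len(q),'circle',cv2.minEnclosingCircle(q[:,:2].astype(np.float32)),'mean',q.mean(0),'tcp',g,'slope',f)
E
python3 held.py
```

```text
6109 circle ((0.5080969333648682, 0.05338360741734505), 0.03037586808204651) mean [0.5083 0.0479 0.2242] tcp [0.5085 0.0473 0.181 ] slope [ 0.0014 -0.019   0.2242]
```

Request:
advance([
  [[0.03,-0.8,-0.08,0,0,0,0],[0.03,-2,-0.16,0,0,0,0],[0.03,-3.2,-0.24,0,0,0,0],[0.03,-4.4,-0.32,0,0,0,0],[0.03,-5.6,-0.4,0,0,0,0],[0.03,-6.6,-0.48,0,0,0,0],[0.03,-7.4,-0.56,0,0,0,0],[0.03,-7.72,-0.56,0,0,0,0],[0.03,-7.72,-0.56,0,0,0,0],[0.03,-7.72,-0.56,0,0,0,0],[0.03,-7.72,-0.56,0,0,0,0]],
])

```text
t: 6.9
ee_pos: [0.4935, -0.3362, 0.1819]
tcp_rot: [-2.185, -2.256, -0.001]
contact_force: [-0.0, 0.6, -0.8]
grip_width: 0.0432
finger_force: 36.1
```

```bash
python3 held.py; python3 - <<'E'
from h import *
from workcell import *
s=state();print(s['grip_width'],plan([.4911,-.3393,.088],0,s))
E
```

```text
6043 circle ((0.4930599629878998, -0.3313617706298828), 0.028760917484760284) mean [ 0.4933 -0.3357  0.2251] tcp [ 0.4935 -0.3362  0.1819] slope [ 0.0052 -0.0199  0.2251]
0.04316980758899154 (array([-0.0025, -0.0024,  0.094 ]), array([ 0.0002, -0.0005,  0.0314]))
```

In the tool's units: 0.085 m is 1.7, -0.003 m is -0.06.

Request:
advance([
  [[0.03,-0.06,-0.04,0.4,0,0,0],[0.03,-0.06,-0.04,1,0,0,0],[0.03,-0.06,-0.04,1.5,0,0,0],[0.03,-0.06,-0.04,1.7,0,0,0],[0.03,-0.06,-0.04,1.8,0,0,0],[0.03,-0.06,-0.04,1.86,0,0,0],[0.03,-0.06,-0.04,1.86,0,0,0],[0.03,-0.06,-0.04,1.86,0,0,0]],
])

```text
t: 7.95
ee_pos: [0.4913, -0.3423, 0.0897]
tcp_rot: [2.189, 2.251, 0.0]
contact_force: [-0.2, -0.1, -0.6]
grip_width: 0.0429
finger_force: 36.1
```

Request:
advance([
  [[0.03,0.04,0,0.02,0,0,0],[0.03,0.04,0,0.04,0,0,0],[0.03,0.04,0,0.06,0,0,0],[0.03,0.04,0,0.08,0,0,0],[0.03,0.04,0,0.08,0,0,0]],
])

```text
t: 8.57
ee_pos: [0.4907, -0.3402, 0.0853]
tcp_rot: [2.19, 2.252, -0.0]
contact_force: [-1.1, -0.3, 2.0]
grip_width: 0.0429
finger_force: 36.4
```

```bash
python3 held.py
```

```text
6037 circle ((0.4902632534503937, -0.33530551195144653), 0.028838887810707092) mean [ 0.4904 -0.3396  0.1285] tcp [ 0.4907 -0.3402  0.0853] slope [ 0.0037 -0.0195  0.1285]
```

In the tool's units: 0.33 m is 6.6, 0.27 m is 5.4.

Request:
advance([
  [[0.03,0,0,0.02,0,0,0],[0.06,0,0,0.02,0,0,0],[0.085,0,0,0.02,0,0,0],[0.085,0,0,0.02,0,0,0],[0.085,0,0,-0.8,0,0,0],[0.085,0,0,-1.8,0,0,0],[0.085,0.6,0.04,-2.6,0,0,0],[0.085,1.8,0.12,-2.6,0,0,0],[0.085,3,0.2,-2.6,0,0,0],[0.085,4.2,0.28,-2.6,0,0,0],[0.085,5.4,0.36,-2.6,0,0,0],[0.085,6.6,0.44,-2.6,0,0,0]],
])

```text
t: 10.12
ee_pos: [0.5033, -0.0077, 0.215]
tcp_rot: [2.19, 2.252, 0.0]
contact_force: [0.9, -0.3, 1.0]
grip_width: 0.0849
finger_force: 0.0
```

Request:
advance([
  [[0.085,1,0.06,0,0,0,0],[0.085,1.8,0.08,0,0,0,0],[0.085,2.4,0.1,0,0,0,0],[0.085,2.4,0.1,0,0,0,0],[0.085,2.4,0.1,0,0,0,0],[0.085,2.4,0.1,0,0,0,0]],
])

```text
t: 10.88
ee_pos: [0.5052, 0.1085, 0.2146]
tcp_rot: [2.193, 2.249, -0.001]
contact_force: [-0.3, -0.1, -1.1]
grip_width: 0.0849
finger_force: 0.0
```

```bash
python3 caps.py; python3 - <<'E'
from h import *
from workcell import *
s=state();print(plan([.505,.1114,.072],1.6,s))
p=read_camera('top');cv2.imwrite('pics/t4.png',cv2.resize(p['frame'][170:290,140:400,::-1],None,fx=3,fy=3,interpolation=cv2.INTER_CUBIC))
E
```

```text
((0.5027767419815063, 0.24208243191242218), 0.022119814530014992) 0.11673322805402318 [162.1252  56.5989  44.5437]
((0.5097280144691467, 0.17575006186962128), 0.02196507900953293) 0.11649526883371847 [153.075   85.8932  52.5901]
((0.5057468414306641, 0.11271568387746811), 0.022275729104876518) 0.11644071748627512 [121.9195  85.8302  72.0554]
10.875 [0.5052 0.1085 0.2146]
(array([ 2.900e-03, -1.000e-04,  1.427e-01]), array([-0.0003,  0.0007, -0.003 ]))
```

View pics/t4.png

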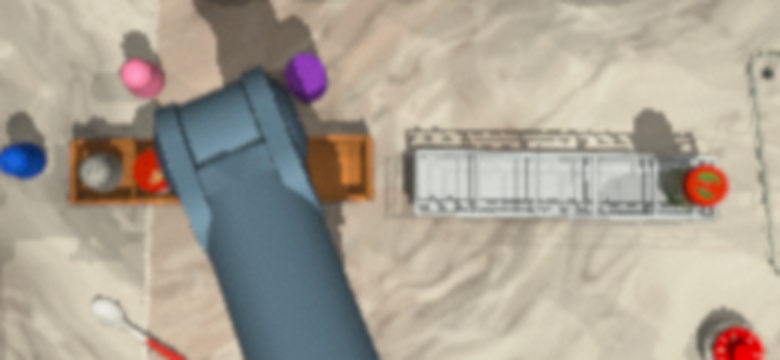

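Bay (green top) stands upright in the rightmost place of the steel rack, at (705,185). Next is caraway.

In the tool's units: 0.142 m is 2.84, 0.13 m is 2.6.

Request:
advance([
  [[0.085,0.06,0,1,0,0,0],[0.085,0.06,0,2,0,0,0],[0.085,0.06,0,2.6,0,0,0],[0.085,0.06,0,2.84,0,0,0],[0.085,0.06,0,2.84,0,0,0],[0.03,0.06,0,2.84,0,0,0],[0.03,0.06,0,2.84,0,0,0],[0.03,0.06,0,2.84,0,0,0],[0.03,0.06,0,2.84,0,0,0],[0.03,0.06,0,2.84,0,0,0],[0.03,0.06,0,2.84,0,0,0]],
])

```text
t: 12.35
ee_pos: [0.5063, 0.1139, 0.0745]
tcp_rot: [2.189, 2.251, 0.003]
contact_force: [-1.3, -1.1, 6.9]
grip_width: 0.0433
finger_force: 35.5
```

Request:
advance([
  [[0.03,0,0,-0.4,0,0,0],[0.03,0,0,-1.2,0,0,0],[0.03,0,0,-2.2,0,0,0],[0.03,0,0,-2.2,0,0,0],[0.03,0,0,-2.2,0,0,0]],
])

```text
t: 12.98
ee_pos: [0.5045, 0.1133, 0.1831]
tcp_rot: [2.19, 2.252, -0.001]
contact_force: [0.2, -0.8, -0.9]
grip_width: 0.043
finger_force: 36.0
```

```bash
python3 held.py; python3 - <<'E'
from h import *
from workcell import *
s=state();print(plan([.4918,-.2733,.182],1.6,s))
E
```

```text
6039 circle ((0.5056753158569336, 0.12023766338825226), 0.03196818009018898) mean [0.5041 0.1143 0.2249] tcp [0.5045 0.1133 0.1831] slope [-0.001  -0.0151  0.2249]
(array([-0.3858, -0.0228,  0.0004]), array([-0.002 ,  0.0008,  0.0001]))
```

Request:
advance([
  [[0.03,-0.8,-0.08,0,0,0,0],[0.03,-2,-0.16,0,0,0,0],[0.03,-3.2,-0.24,0,0,0,0],[0.03,-4.4,-0.32,0,0,0,0],[0.03,-5.6,-0.4,0,0,0,0],[0.03,-6.6,-0.44,0,0,0,0],[0.03,-7.4,-0.46,0,0,0,0],[0.03,-7.74,-0.46,0,0,0,0],[0.03,-7.74,-0.46,0,0,0,0],[0.03,-7.74,-0.46,0,0,0,0],[0.03,-7.74,-0.46,0,0,0,0]],
])

```text
t: 14.4
ee_pos: [0.4934, -0.2713, 0.1829]
tcp_rot: [-2.185, -2.256, -0.001]
contact_force: [-0.1, -0.4, -1.3]
grip_width: 0.0428
finger_force: 36.0
```

```bash
python3 held.py; python3 - <<'E'
from h import *
from workcell import *
s=state();print(plan([.4918,-.2733,.088],1.6,s))
E
```

```text
5941 circle ((0.4954286813735962, -0.2642059624195099), 0.030916346237063408) mean [ 0.4931 -0.2703  0.2248] tcp [ 0.4934 -0.2713  0.1829] slope [-0.003  -0.0122  0.2248]
(array([-0.0015, -0.0016,  0.095 ]), array([ 0.0001, -0.0004,  0.0035]))
```

In the tool's units: 0.096 m is 1.92, 0.095 m is 1.9.

Request:
advance([
  [[0.03,-0.04,-0.04,0.4,0,0,0],[0.03,-0.04,-0.04,1,0,0,0],[0.03,-0.04,-0.04,1.5,0,0,0],[0.03,-0.04,-0.04,1.7,0,0,0],[0.03,-0.04,-0.04,1.8,0,0,0],[0.03,-0.04,-0.04,1.84,0,0,0],[0.03,-0.04,-0.04,1.88,0,0,0],[0.03,-0.04,-0.04,1.9,0,0,0],[0.03,-0.04,-0.04,1.92,0,0,0],[0.03,-0.04,-0.04,1.92,0,0,0],[0.03,-0.04,-0.04,1.92,0,0,0]],
])

```text
t: 15.82
ee_pos: [0.4909, -0.276, 0.087]
tcp_rot: [2.19, 2.252, 0.0]
contact_force: [-0.4, -0.9, -0.5]
grip_width: 0.0433
finger_force: 36.0
```

```bash
python3 held.py
```

```text
5962 circle ((0.4903504550457001, -0.27119532227516174), 0.028922701254487038) mean [ 0.4905 -0.2749  0.1288] tcp [ 0.4909 -0.276   0.087 ] slope [-0.0009 -0.0143  0.1288]
```

Request:
advance([
  [[0.03,0.02,0,0.02,0,0,0],[0.03,0.02,0,0.04,0,0,0],[0.03,0.02,0,0.04,0,0,0],[0.06,0.02,0,0.04,0,0,0],[0.085,0.02,0,0.04,0,0,0],[0.085,0.02,0,0.04,0,0,0],[0.085,0,0,-0.8,0,0,0],[0.085,0,0,-1.8,0,0,0],[0.085,0.6,0.04,-2.6,0,0,0],[0.085,1.8,0.12,-2.6,0,0,0],[0.085,3,0.2,-2.6,0,0,0],[0.085,4.2,0.28,-2.6,0,0,0]],
])

```text
t: 17.38
ee_pos: [0.4989, -0.0638, 0.217]
tcp_rot: [2.19, 2.251, 0.001]
contact_force: [1.4, 0.4, 0.3]
grip_width: 0.0849
finger_force: 0.0
```

Request:
advance([
  [[0.085,1.2,0.08,0,0,0,0],[0.085,2.4,0.16,0,0,0,0],[0.085,3.6,0.24,0,0,0,0],[0.085,4.4,0.32,0,0,0,0],[0.085,4.8,0.32,0,0,0,0],[0.085,4.8,0.32,0,0,0,0],[0.085,4.8,0.32,0,0,0,0],[0.085,4.8,0.32,0,0,0,0]],
])

```text
t: 18.38
ee_pos: [0.5086, 0.1726, 0.2166]
tcp_rot: [2.193, 2.249, -0.001]
contact_force: [0.2, 0.3, -0.1]
grip_width: 0.0849
finger_force: 0.0
```

```bash
python3 caps.py; python3 - <<'E'
from h import *
from workcell import *
s=state();print(plan([.5086,.1744,.072],1.6,s))
p=read_camera('top');w=cloud(p)
m=((w[...,2]>.118)&(w[...,2]<.14)&(w[...,1]<-.03)&(w[...,1]>-.4)&(abs(w[...,0]-.49)<.05)).astype(np.uint8)
n,l,st,c=cv2.connectedComponentsWithStats(m)
for i in range(1,n): print(st[i,4],cv2.minEnclosingCircle(w[l==i][:,:2].astype(np.float32)),np.median(w[l==i][:,2]))
E
```

```text
((0.5028882026672363, 0.242462158203125), 0.021988602355122566) 0.11673131195632053 [195.4913  68.9605  54.4036]
((0.510028600692749, 0.1760062277317047), 0.02215580642223358) 0.11636828347593026 [157.3958  87.8568  54.1303]
18.375 [0.5086 0.1726 0.2166]
(array([1.700e-03, 1.000e-04, 1.447e-01]), array([-0.0002,  0.0009, -0.0027]))
163 ((0.48847490549087524, -0.27769577503204346), 0.022559767588973045) 0.1284961094213374
169 ((0.4901590943336487, -0.34223034977912903), 0.02238905429840088) 0.12835766346415636
```

In the tool's units: 0.144 m is 2.88, 0.13 m is 2.6.

Request:
advance([
  [[0.085,0.04,0,1,0,0,0],[0.085,0.04,0,2,0,0,0],[0.085,0.04,0,2.6,0,0,0],[0.085,0.04,0,2.88,0,0,0],[0.085,0.04,0,2.88,0,0,0],[0.03,0.04,0,2.88,0,0,0],[0.03,0.04,0,2.88,0,0,0],[0.03,0.04,0,2.88,0,0,0],[0.03,0.04,0,2.88,0,0,0],[0.03,0.04,0,2.88,0,0,0],[0.03,0.04,0,2.88,0,0,0]],
])

```text
t: 19.85
ee_pos: [0.5096, 0.1773, 0.0745]
tcp_rot: [2.189, 2.251, 0.004]
contact_force: [-0.1, -0.0, 7.3]
grip_width: 0.0432
finger_force: 35.5
```

Request:
advance([
  [[0.03,0,0,-0.4,0,0,0],[0.03,0,0,-1.2,0,0,0],[0.03,0,0,-2.2,0,0,0],[0.03,0,0,-2.2,0,0,0],[0.03,0,0,-2.2,0,0,0]],
])

```text
t: 20.48
ee_pos: [0.5076, 0.1762, 0.1829]
tcp_rot: [2.19, 2.252, -0.001]
contact_force: [-0.4, 0.5, -1.8]
grip_width: 0.0428
finger_force: 36.2
```

```bash
python3 held.py; python3 - <<'E'
from h import *
from workcell import *
s=state();print(plan([.4925,-.2073,.182],1.6,s))
E
```

```text
4735 circle ((0.507102370262146, 0.18269193172454834), 0.03049716353416443) mean [0.5074 0.1778 0.2246] tcp [0.5076 0.1762 0.1829] slope [ 0.002  -0.0114  0.2246]
(array([-0.3827, -0.0252,  0.0004]), array([-0.0022,  0.0012,  0.0001]))
```

Request:
advance([
  [[0.03,-0.8,-0.08,0,0,0,0],[0.03,-2,-0.16,0,0,0,0],[0.03,-3.2,-0.24,0,0,0,0],[0.03,-4.4,-0.32,0,0,0,0],[0.03,-5.6,-0.4,0,0,0,0],[0.03,-6.6,-0.44,0,0,0,0],[0.03,-7.4,-0.5,0,0,0,0],[0.03,-7.68,-0.5,0,0,0,0],[0.03,-7.68,-0.5,0,0,0,0],[0.03,-7.68,-0.5,0,0,0,0],[0.03,-7.68,-0.5,0,0,0,0]],
])

```text
t: 21.9
ee_pos: [0.4944, -0.2054, 0.1829]
tcp_rot: [-2.185, -2.256, -0.001]
contact_force: [-0.2, 0.1, -1.2]
grip_width: 0.0428
finger_force: 36.1
```

```bash
python3 held.py; python3 - <<'E'
from h import *
from workcell import *
s=state();print(plan([.4925,-.2073,.088],1.6,s))
E
```

```text
4471 circle ((0.49640047550201416, -0.1979604959487915), 0.031039875000715256) mean [ 0.4943 -0.2037  0.2245] tcp [ 0.4944 -0.2054  0.1829] slope [ 0.0028 -0.0127  0.2245]
(array([-0.0014, -0.0019,  0.095 ]), array([ 0.0001, -0.0003,  0.0035]))
```

In the tool's units: 0.096 m is 1.92, 0.095 m is 1.9.

Request:
advance([
  [[0.03,0,-0.02,0.4,0,0,0],[0.03,0,-0.02,1,0,0,0],[0.03,0,-0.02,1.5,0,0,0],[0.03,0,-0.02,1.7,0,0,0],[0.03,0,-0.02,1.8,0,0,0],[0.03,0,-0.02,1.84,0,0,0],[0.03,0,-0.02,1.88,0,0,0],[0.03,0,-0.02,1.9,0,0,0],[0.03,0,-0.02,1.92,0,0,0],[0.03,0,-0.02,1.92,0,0,0],[0.03,0,-0.02,1.92,0,0,0]],
])

```text
t: 23.32
ee_pos: [0.493, -0.2079, 0.0869]
tcp_rot: [2.19, 2.252, 0.0]
contact_force: [0.7, -0.5, -1.3]
grip_width: 0.043
finger_force: 36.1
```

```bash
python3 held.py
```

```text
4526 circle ((0.49352073669433594, -0.2016552835702896), 0.029667427763342857) mean [ 0.4929 -0.2062  0.1286] tcp [ 0.493  -0.2079  0.0869] slope [ 0.0053 -0.0133  0.1286]
```

In the tool's units: 0.21 m is 4.2, 0.15 m is 3.

Request:
advance([
  [[0.03,0,0,0.02,0,0,0],[0.03,0,0,0.04,0,0,0],[0.03,0,0,0.04,0,0,0],[0.06,0,0,0.04,0,0,0],[0.085,0,0,0.04,0,0,0],[0.085,0,0,0.04,0,0,0],[0.085,0,0,-0.8,0,0,0],[0.085,0,0,-1.8,0,0,0],[0.085,0.6,0.04,-2.6,0,0,0],[0.085,1.8,0.12,-2.6,0,0,0],[0.085,3,0.18,-2.6,0,0,0],[0.085,4.2,0.24,-2.6,0,0,0]],
])

```text
t: 24.88
ee_pos: [0.499, 0.004, 0.2171]
tcp_rot: [2.19, 2.251, 0.0]
contact_force: [1.2, 0.6, 0.4]
grip_width: 0.0851
finger_force: 0.0
```

Request:
advance([
  [[0.085,1.2,0.06,0,0,0,0],[0.085,2.4,0.12,0,0,0,0],[0.085,3.6,0.16,0,0,0,0],[0.085,4.4,0.18,0,0,0,0],[0.085,4.8,0.18,0,0,0,0],[0.085,4.8,0.18,0,0,0,0],[0.085,4.8,0.18,0,0,0,0],[0.085,4.8,0.18,0,0,0,0]],
])

```text
t: 25.88
ee_pos: [0.5019, 0.2404, 0.2166]
tcp_rot: [2.193, 2.248, -0.002]
contact_force: [-0.8, -0.6, 0.5]
grip_width: 0.0852
finger_force: 0.0
```

```bash
python3 caps.py; python3 - <<'E'
from h import *
from workcell import *
s=state();print(plan([.5016,.2412,.072],1.6,s))
E
```

```text
((0.5026768445968628, 0.24257907271385193), 0.0222151055932045) 0.11658016956458998 [185.8765  65.4471  51.4568]
25.875 [0.5019 0.2404 0.2166]
(array([ 0.0007, -0.0003,  0.1447]), array([-0.    ,  0.001 , -0.0027]))
```

In the tool's units: 0.144 m is 2.88, 0.13 m is 2.6.

Request:
advance([
  [[0.085,0,0,1,0,0,0],[0.085,0,0,2,0,0,0],[0.085,0,0,2.6,0,0,0],[0.085,0,0,2.88,0,0,0],[0.085,0,0,2.88,0,0,0],[0.03,0,0,2.88,0,0,0],[0.03,0,0,2.88,0,0,0],[0.03,0,0,2.88,0,0,0],[0.03,0,0,2.88,0,0,0],[0.03,0,0,2.88,0,0,0],[0.03,0,0,2.88,0,0,0]],
])

```text
t: 27.3
ee_pos: [0.5027, 0.2433, 0.0746]
tcp_rot: [2.189, 2.251, 0.004]
contact_force: [-0.1, -0.1, 4.7]
grip_width: 0.0432
finger_force: 35.6
```

Request:
advance([
  [[0.03,0,0,-0.4,0,0,0],[0.03,0,0,-1.2,0,0,0],[0.03,0,0,-2.2,0,0,0],[0.03,0,0,-2.2,0,0,0],[0.03,0,0,-2.2,0,0,0]],
])

```text
t: 27.92
ee_pos: [0.5009, 0.242, 0.183]
tcp_rot: [2.19, 2.252, -0.001]
contact_force: [0.2, -0.2, -1.7]
grip_width: 0.043
finger_force: 36.0
```

```bash
python3 held.py; python3 - <<'E'
from h import *
from workcell import *
s=state();print(plan([.4932,-.1413,.182],1.6,s))
E
```

```text
5992 circle ((0.5003257989883423, 0.24875712394714355), 0.03017786331474781) mean [0.5006 0.2438 0.2249] tcp [0.5009 0.242  0.183 ] slope [ 0.0081 -0.0091  0.2249]
(array([-0.3826, -0.0179,  0.0005]), array([-0.0019,  0.0014,  0.    ]))
```

In the tool's units: -0.384 m is -7.68, -0.37 m is -7.4.

Request:
advance([
  [[0.03,-0.8,-0.04,0,0,0,0],[0.03,-2,-0.1,0,0,0,0],[0.03,-3.2,-0.16,0,0,0,0],[0.03,-4.4,-0.22,0,0,0,0],[0.03,-5.6,-0.28,0,0,0,0],[0.03,-6.6,-0.32,0,0,0,0],[0.03,-7.4,-0.36,0,0,0,0],[0.03,-7.68,-0.38,0,0,0,0],[0.03,-7.68,-0.38,0,0,0,0],[0.03,-7.68,-0.38,0,0,0,0],[0.03,-7.68,-0.38,0,0,0,0]],
])

```text
t: 29.35
ee_pos: [0.4934, -0.1395, 0.1829]
tcp_rot: [-2.185, -2.256, -0.001]
contact_force: [0.4, -0.2, -0.5]
grip_width: 0.0429
finger_force: 35.9
```

```bash
python3 held.py; python3 - <<'E'
from h import *
from workcell import *
s=state();print(plan([.4932,-.1413,.088],1.6,s))
E
```

```text
5992 circle ((0.49541833996772766, -0.1311623901128769), 0.031008485704660416) mean [ 0.493  -0.1377  0.2249] tcp [ 0.4934 -0.1395  0.1829] slope [ 0.0068 -0.008   0.2249]
(array([-0.0014, -0.0003,  0.095 ]), array([ 0.0002, -0.0003,  0.0034]))
```

In the tool's units: 0.096 m is 1.92, 0.095 m is 1.9.

Request:
advance([
  [[0.03,0,0,0.4,0,0,0],[0.03,0,0,1,0,0,0],[0.03,0,0,1.5,0,0,0],[0.03,0,0,1.7,0,0,0],[0.03,0,0,1.8,0,0,0],[0.03,0,0,1.84,0,0,0],[0.03,0,0,1.88,0,0,0],[0.03,0,0,1.9,0,0,0],[0.03,0,0,1.92,0,0,0],[0.03,0,0,1.92,0,0,0],[0.03,0,0,1.92,0,0,0]],
])

```text
t: 30.78
ee_pos: [0.4932, -0.1419, 0.0869]
tcp_rot: [2.19, 2.252, 0.0]
contact_force: [-0.3, -0.2, -2.0]
grip_width: 0.043
finger_force: 35.9
```

```bash
python3 held.py
```

```text
5994 circle ((0.4919443726539612, -0.13484647870063782), 0.030936524271965027) mean [ 0.4927 -0.1401  0.1289] tcp [ 0.4932 -0.1419  0.0869] slope [ 0.0057 -0.0102  0.1289]
```

In the tool's units: 0.21 m is 4.2, 0.15 m is 3.

Request:
advance([
  [[0.03,0,0,0.02,0,0,0],[0.03,0,0,0.04,0,0,0],[0.03,0,0,0.04,0,0,0],[0.06,0,0,0.04,0,0,0],[0.085,0,0,0.04,0,0,0],[0.085,0,0,0.04,0,0,0],[0.085,0,0,-0.8,0,0,0],[0.085,0,0,-1.8,0,0,0],[0.085,0.6,0.04,-2.6,0,0,0],[0.085,1.8,0.12,-2.6,0,0,0],[0.085,3,0.18,-2.6,0,0,0],[0.085,4.2,0.24,-2.6,0,0,0]],
])

```text
t: 32.33
ee_pos: [0.4991, 0.0699, 0.2171]
tcp_rot: [2.19, 2.251, 0.0]
contact_force: [0.5, -0.3, -0.8]
grip_width: 0.085
finger_force: 0.0
```

Request:
advance([
  [[0.085,1.2,0.06,0,0,0,0],[0.085,2.4,0.12,0,0,0,0],[0.085,3.6,0.16,0,0,0,0],[0.085,4.4,0.18,0,0,0,0],[0.085,4.8,0.18,0,0,0,0],[0.085,4.8,0.18,0,0,0,0],[0.085,4.8,0.18,0,0,0,0],[0.085,4.8,0.18,0,0,0,0]],
])

```text
t: 33.33
ee_pos: [0.5022, 0.3065, 0.2166]
tcp_rot: [2.193, 2.248, -0.001]
contact_force: [-1.0, 0.4, -0.2]
grip_width: 0.0849
finger_force: 0.0
```

```bash
python3 - <<'E'
from h import *
from workcell import *
np.set_printoptions(precision=4,suppress=True)
s=state();p=read_camera('wrist');w=cloud(p)
for lo in(.055,.085,.095):
    q=w[(w[...,2]>lo)&(w[...,2]<.107)&(abs(w[...,1]-.31)<.035)&(abs(w[...,0]-.502)<.04)]
    print(lo,len(q),cv2.minEnclosingCircle(q[:,:2].astype(np.float32)),q[:,2].max())
print(s['ee_pos'],plan([.5015,.3095,.051],1.6,s))
cv2.imwrite('pics/w5.png',p['frame'][:,:,::-1])
E
```

```text
0.055 1097 ((0.5030814409255981, 0.31245511770248413), 0.019339952617883682) 0.10046298722544234
0.085 833 ((0.5030657052993774, 0.31058427691459656), 0.01731049455702305) 0.10046298722544234
0.095 493 ((0.5033996105194092, 0.3110119700431824), 0.013654627837240696) 0.10046298722544234
[0.5022 0.3065 0.2166] (array([ 0.0033, -0.0007,  0.1656]), array([ 0.0001,  0.0014, -0.0027]))
```

View pics/w5.png

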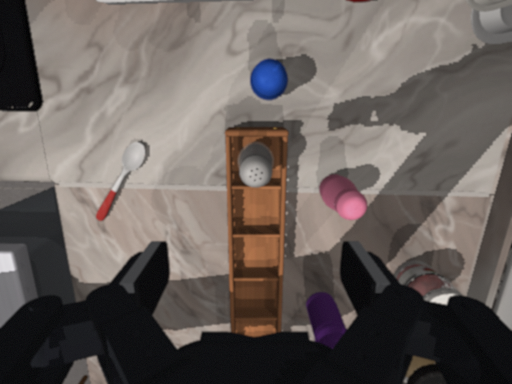

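The grey shaker stands upright in the leftmost wooden place at (255,165); the other four places are empty. The pink and blue shakers are clear of the fingers.

In the tool's units: 0.001 m is 0.02, 0.165 m is 3.3.

Request:
advance([
  [[0.085,0.02,0,1,0,0,0],[0.085,0.02,0,2,0,0,0],[0.085,0.02,0,2.8,0,0,0],[0.085,0.02,0,3.2,0,0,0],[0.085,0.02,0,3.3,0,0,0],[0.085,0.02,0,3.3,0,0,0],[0.03,0.02,0,3.3,0,0,0],[0.03,0.02,0,3.3,0,0,0],[0.03,0.02,0,3.3,0,0,0],[0.03,0.02,0,3.3,0,0,0],[0.03,0.02,0,3.3,0,0,0],[0.03,0.02,0,3.3,0,0,0]],
])

```text
t: 34.88
ee_pos: [0.502, 0.3102, 0.0529]
tcp_rot: [2.19, 2.252, 0.002]
contact_force: [-0.7, -0.7, 4.9]
grip_width: 0.0317
finger_force: 34.6
```

Request:
advance([
  [[0.03,0,0,-0.4,0,0,0],[0.03,0,0,-1.2,0,0,0],[0.03,0,0,-2.4,0,0,0],[0.03,0,0,-2.4,0,0,0],[0.03,0,0,-2.4,0,0,0]],
])

```text
t: 35.5
ee_pos: [0.5011, 0.3089, 0.1719]
tcp_rot: [2.19, 2.252, -0.001]
contact_force: [0.6, -0.7, -3.3]
grip_width: 0.0312
finger_force: 35.2
```

```bash
python3 - <<'E'
from h import *
from workcell import *
np.set_printoptions(precision=4,suppress=True)
s=state();p=read_camera('wrist');w=cloud(p);g=s['ee_pos']
m=((np.linalg.norm(w[...,:2]-g[:2],axis=-1)<.03)&(p['frame'].max(-1)>70)&(w[...,2]>g[2]+.035))
q=w[m];print(len(q),q.mean(0),q[:,2].max()-g[2],g,plan([.4939,-.0753,.17],1.6,s))
cv2.imwrite('pics/w6.png',p['frame'][:,:,::-1])
E
```

```text
3665 [0.5007 0.315  0.2169] 0.11628708399037105 [0.5011 0.3089 0.1719] (array([-0.3839, -0.018 ,  0.0023]), array([-0.    ,  0.001 ,  0.0001]))
```

View pics/w6.png

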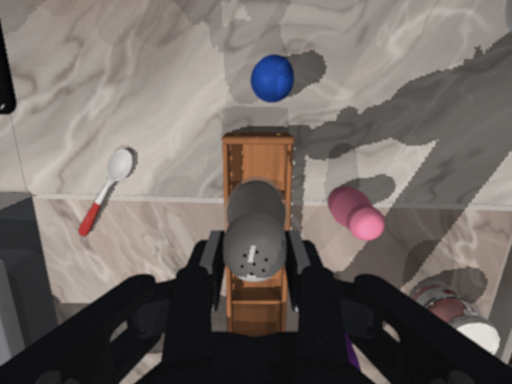

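The shaker is held, top at (255,250), and the wooden rack is now empty. The grip width shows that it is held at the narrower upper part, so I'll move it gently.

The manual's scale: shifts go in units of 50 mm and turns go in units of 0.2 rad. Converting my numbers, -0.01 m is -0.2, -0.385 m is -7.7.

Request:
advance([
  [[0.03,-0.6,-0.04,0,0,0,0],[0.03,-1.4,-0.08,0,0,0,0],[0.03,-2.4,-0.12,0,0,0,0],[0.03,-3.4,-0.16,0,0,0,0],[0.03,-4.4,-0.2,0,0,0,0],[0.03,-5.4,-0.26,0,0,0,0],[0.03,-6.4,-0.3,0,0,0,0],[0.03,-7.2,-0.34,0,0,0,0],[0.03,-7.6,-0.36,0,0,0,0],[0.03,-7.7,-0.36,0,0,0,0],[0.03,-7.7,-0.36,0,0,0,0],[0.03,-7.7,-0.36,0,0,0,0]],
])

```text
t: 37.05
ee_pos: [0.4941, -0.0739, 0.1716]
tcp_rot: [-2.186, -2.255, -0.0]
contact_force: [-0.2, 0.4, -1.3]
grip_width: 0.0315
finger_force: 35.2
```

```bash
python3 - <<'E'
from h import *
from workcell import *
np.set_printoptions(precision=4,suppress=True)
s=state();p=read_camera('wrist');w=cloud(p);g=s['ee_pos']
m=((np.linalg.norm(w[...,:2]-g[:2],axis=-1)<.03)&(p['frame'].max(-1)>70)&(w[...,2]>g[2]+.035)&(w[...,2]<g[2]+.06))
q=w[m];print(len(q),q.mean(0),np.percentile(q[:,2],[50,90,98])-g[2],g,plan([.4939,-.0753,.065],1.6,s))
p=read_camera('scene');cv2.imwrite('pics/s7.png',cv2.resize(p['frame'][80:300,150:430,::-1],None,fx=2.7,fy=2.7,interpolation=cv2.INTER_CUBIC))
E
```

```text
3251 [ 0.4936 -0.0682  0.2149] [0.0438 0.0462 0.0561] [ 0.4941 -0.0739  0.1716] (array([-0.0015, -0.0001,  0.1066]), array([-0.0006, -0.001 ,  0.0029]))
```

View pics/s7.png

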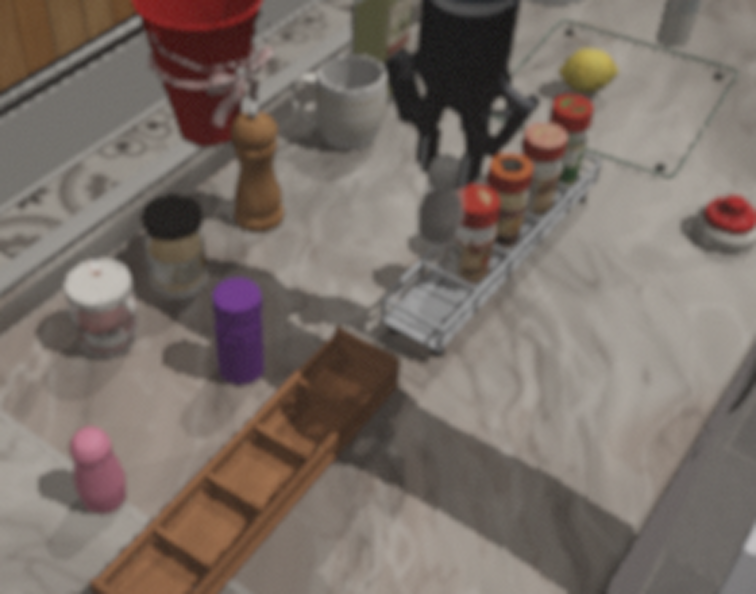

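The four jars stand upright in the steel rack in the right order, with the shaker hanging upright over the last, leftmost place at about (440,210).

Request:
advance([
  [[0.03,0,0,0.6,0,0,0],[0.03,0,0,1.2,0,0,0],[0.03,0,0,1.7,0,0,0],[0.03,0,0,1.9,0,0,0],[0.03,0,0,2,0,0,0],[0.03,0,0,2.04,0,0,0],[0.03,0,0,2.06,0,0,0],[0.03,0,0,2.08,0,0,0],[0.03,0,0,2.1,0,0,0],[0.03,0,0,2.1,0,0,0],[0.03,0,0,2.1,0,0,0]],
])

```text
t: 38.52
ee_pos: [0.4943, -0.0758, 0.0669]
tcp_rot: [2.19, 2.252, 0.0]
contact_force: [-0.3, -0.1, -0.8]
grip_width: 0.0317
finger_force: 35.2
```

In the tool's units: 0.002 m is 0.04, 0.0015 m is 0.03.

Request:
advance([
  [[0.03,0,0,0.02,0,0,0],[0.03,0,0,0.03,0,0,0],[0.03,0,0,0.04,0,0,0],[0.03,0,0,0.04,0,0,0],[0.03,0,0,0.04,0,0,0]],
])

```text
t: 39.15
ee_pos: [0.4943, -0.0758, 0.0649]
tcp_rot: [2.19, 2.252, -0.0]
contact_force: [-0.7, -0.1, -0.0]
grip_width: 0.0321
finger_force: 35.3
```

In the tool's units: 0.0015 m is 0.03, 0.001 m is 0.02.

Request:
advance([
  [[0.03,0,0,0.01,0,0,0],[0.03,0,0,0.02,0,0,0],[0.03,0,0,0.03,0,0,0],[0.03,0,0,0.03,0,0,0],[0.03,0,0,0.03,0,0,0]],
])

```text
t: 39.78
ee_pos: [0.4948, -0.0759, 0.0648]
tcp_rot: [2.19, 2.252, -0.001]
contact_force: [-2.9, 0.5, 9.5]
grip_width: 0.0318
finger_force: 36.1
```

In the tool's units: -0.16 m is -3.2, -0.14 m is -2.8.

Request:
advance([
  [[0.03,0,0,-0.02,0,0,0],[0.045,0,0,-0.02,0,0,0],[0.06,0,0,-0.02,0,0,0],[0.085,0,0,-0.02,0,0,0],[0.085,0,0,-0.02,0,0,0],[0.085,0,0,-0.6,0,0,0],[0.085,0,0,-1.6,0,0,0],[0.085,0,0,-2.8,0,0,0],[0.085,1,0,-3.2,0,0,0],[0.085,2,0,-3.2,0,0,0],[0.085,2.8,0,-3.2,0,0,0],[0.085,2.8,0,-3.2,0,0,0]],
])

```text
t: 41.28
ee_pos: [0.4897, 0.069, 0.2239]
tcp_rot: [-2.18, -2.261, -0.003]
contact_force: [0.3, 0.2, 0.2]
grip_width: 0.0848
finger_force: 0.0
```

```bash
python3 - <<'E'
from h import *
from workcell import *
p=read_camera('top');w=cloud(p)
m=((w[...,2]>.09)&(w[...,2]<.14)&(w[...,1]<-.03)&(w[...,1]>-.4)&(abs(w[...,0]-.49)<.05)).astype(np.uint8)
n,l,st,c=cv2.connectedComponentsWithStats(m)
for i in range(1,n): print(st[i,4],cv2.minEnclosingCircle(w[l==i][:,:2].astype(np.float32)),np.percentile(w[l==i][:,2],[10,50,90]))
a=cv2.resize(p['frame'][130:290,140:400,::-1],(650,400))
p=read_camera('scene');cv2.imwrite('pics/s8.png',cv2.resize(p['frame'][80:300,150:430,::-1],None,fx=2.7,fy=2.7,interpolation=cv2.INTER_CUBIC))
cv2.imwrite('pics/t8.png',a)
E
```

```text
176 ((0.4925130009651184, -0.1434692144393921), 0.022788606584072113) [0.11882599 0.12780858 0.131396  ]
88 ((0.4933493435382843, -0.07581374049186707), 0.01713183894753456) [0.10111094 0.10762449 0.11149028]
178 ((0.4919041693210602, -0.2095392495393753), 0.022477034479379654) [0.11668685 0.12795413 0.13195638]
192 ((0.48940509557724, -0.2773677408695221), 0.02281026542186737) [0.11234632 0.12788816 0.13141064]
202 ((0.4899037182331085, -0.3424324095249176), 0.022827306762337685) [0.10268661 0.12758443 0.13117396]
```

View pics/s8.png

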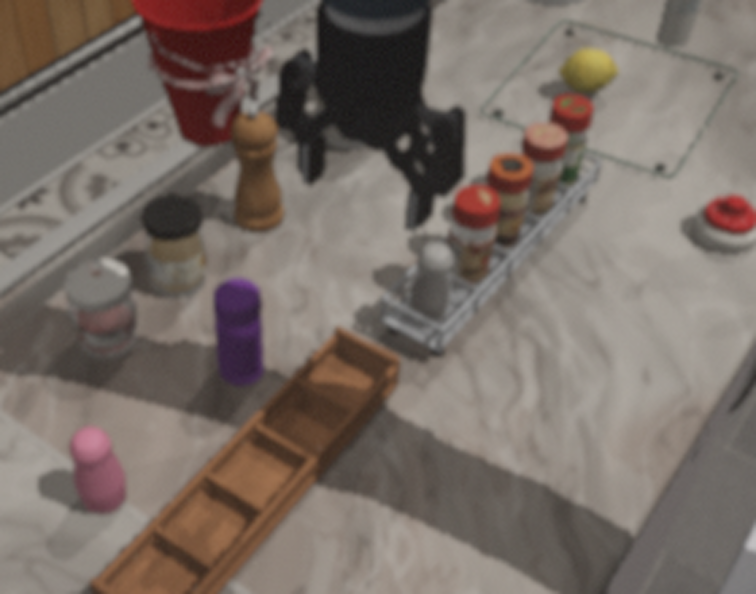

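The shaker stands upright at (433,280), with the four jars to its right in the original order. The bystanders have not moved and the gripper is clear.

```bash
python3 -c "
from workcell import job_done;print(job_done())"
```

```text
the job is handed in; nothing more can be done
None
```

All five are standing upright in the steel rack in their original order from left to right (pepper shaker, thyme, paprika, caraway, bay), set down gently, with the mill, honey and jam left where they were; the job is handed in.

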